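# Hold the back down in a picture frame

### The arm

A 7-joint arm with a two-finger parallel gripper is mounted at the origin on a cart in front of the work surface, level with it; the furniture and walls round the work are solid. World frame = base frame: x ahead of the robot, y to its left, z up, the work surface at z = 0. Lengths are in m, angles in degrees, forces in N, time in s.
With the tool pointing down it reaches from about 0.425 to 0.875 m from the base axis. Payload 4.7 kg.
Tool frame: the origin (TCP) lies on the mounting face of the last link; the fingertips stand 182 mm ahead of it and the grasp point (between the pads) lies 164 mm ahead of it; z points along the fingers, x is the direction in which the jaws open and shut, and the axes are right-handed (so a half turn about z gives the same grasp; the last joint's range is limited). The gripper opens to 87 mm and grips with 3 to 60 N. Pads are 19 mm wide; open, the fingers measure 117 mm over their backs; the gripper's body (75 mm by 190 mm) begins 51 mm behind the grasp point.
Start: joints at [0.808, 18.392, -4.016, 83.108, 1.295, 78.541, -3.26], TCP at [0.65, -0, 0.405] pointing down, gripper open.
Joint ranges: [-163.93, 163.93], [-17.29, 119.83], [-79.2, 71.16], [3.27, 140.29], [-89.18, 269.18], [5.43, 117.66], [-154.24, 154.24]. Speed limits (degrees/s): [147.25, 147.25, 180, 180, 180, 180, 180].

### API

Orientations are given as [roll, pitch, yaw] about the fixed x, y, z axes, in that order (R = Rz(yaw) Ry(pitch) Rx(roll)).
In Python, from cell import status, cams, env, outline_of, landmark_of gives the robot as it stands. The module is installed in compiled form; this text tells all that it offers.
- The arm moves only by the tool jog_arm, never from a script. Its argument "rows" is a list of rows, each a list of 7 numbers: the closure, from 0 (fully open) to 1 (shut), then the shift along the tool's x, y, z in m, then the turn, a rotation vector about the tool's x, y, z in degrees. A call has 1 to 12 rows; each row shifts and turns the commanded pose from where the row before left it, along the tool's axes as they then stand; what a row does not reach is not made up. A row lasts 1/12 s, in which the tool goes at most 41.7 mm and 7.16 degrees, less where a joint would pass 70% of its speed; a pose out of reach is approached as far as the arm can. A call with a gripper value outside its range is refused whole. The fingers move at their own pace and stop on an object; "grip_force" is the grip in N (left out, the last holds). Time passes only in rows, so rows that do not move let the fingers close. It gives the time, the measured TCP pose, the force and the opening at its end, in the units of the state.
- status.get_obs(): the state, without advancing time (a new reading comes with each control period).
- cams.read_camera(name): name is "scene" or "side" or "wrist"; returns (picture, depth): 480x640x3 uint8, red, green, blue; 480x640 float32, m along the optical axis (not along the pixel's ray), 0 where there is no reading.
- cams.camera_params(name): a dict with "vfov" (degrees; the focal length in pixels is half the picture's height over the tangent of half this angle, whatever the lens; pixels are square), "cx", "cy" (the principal point, pixels), "eye" and "attitude" of the camera in the world. Camera axes: x right, y up, looking along -z (the intrinsics and any distortion apply to the point x, -y, -z); pixel columns grow to the right and rows downward; lengths in m; the calibration is good to about 2 mm. The wrist camera is an equidistant fisheye: a pixel r from the principal point sees the ray r / f radians off the axis. A picture is of the moment at which its call begins: read the wrist's pose just before it. camera_params takes no time and is no camera call; for the wrist camera it gives the pose at the moment of the call.
- env.sign_off(): hands the job in, once; it reports no verdict.
Trained networks look in the newest picture that a camera, given by its name, has taken for a name from the list of things; names that differ only in an ending like _2 or _b are one class to them, and where a whole thing is asked for, a point or a joint stands for the part that bears it (a point fixed in the world has none). Each returns a list of dicts, best first, with "conf" (0 to 1); they miss things now and then, are a little off and sometimes report something else, mostly with a low value. They report only what shows in the picture. A call takes as long as a camera call.
- outline_of(camera, name): "pixels" (480x640 bool, what is visible of it) and "box" ([left, top, right, bottom] in pixels, round what is visible of it).
- landmark_of(camera, name): "position" ([row, column] in pixels: a listed point, or the origin of a listed thing).
The state is a dict: "time_s": time; "qpos": joint angles; "joint_velocities": joint speeds; "effort": joint torques, N m; "tool_pos": TCP position; "tool_rot": TCP orientation; "force": force on the tool from outside, world axes, zero at the start; "wrist_torque": the same for the moment, N m; "grip_width": finger opening in m.
Only numpy, scipy, OpenCV 4.12 (cv2) and the standard library are available. Lean on these libraries where they do the work, as an engineer would, in place of code of your own. Each camera call takes 0.05 s, during which the arm holds its last target. There are 200 camera calls.

### The job

The picture frame lies face down on its assembly board, and one of the three backs in the divided tray fits its opening. Lift that back out by its batten, lay it in the opening with the batten up, and press it down against the bow springs, about 10 N, until it is flush with the back of the frame and no deeper. Hold it there level and steady for at least two seconds and finish while still holding it down, because someone will then turn the brass buttons over it; do not ram it, and leave the other two backs in the tray and everything else where it is.

Things in the scene. Friction and masses are not known exactly. Their poses are not given: they have to be found in the camera images.
- frame: dark wooden picture frame, 140 x 116 outside (long side along its x), face down between corner blocks on a plywood board 196 x 172 x 9, fixed. Origin: centre of the board's underside; the frame's back is at z = 35 mm. Rails 22 wide; opening 96 (x) x 72 (y), upper edge bevelled 2 mm. Four brass turn buttons, swung clear, stand 3 mm above the long rails
- opening (a point): centre of the frame's opening, in the plane of the frame's back (35 mm above the table), axes as the frame's
- pack (a joint): white mount with two steel bow springs inside the frame; carries the back and sinks straight down when pressed. Value: how far it has sunk, 0 (as found) to 0.009 m (stop). At 0 the springs' tops are 2 mm below the frame's back, so a back laid on them stands 5 mm proud; at 0.005 it is flush. They push up with 3.3 N at first touch, plus 1.4 N per mm (10 N when flush)
- tray: open wooden tray 124 (x) x 284 (y) x 22 high with three equal bays side by side along its y, each 114 x 88 inside, at y = -93, 0 and +93 mm; floor 5 thick, walls 5. Fixed to the table. Origin: centre of its underside
- back_small: small frame back, loose in one bay of the tray: board 78 x 56 x 7 mm (long side along its x), on its middle a batten 50 long (x), 14 wide (y), 20 high: 27 high in all. Origin: centre of the board's underside; z up, batten side. About 0.09 kg.
- back_middle: middle-sized frame back, loose in one bay of the tray: board 92 x 68 x 7 mm (long side along its x), on its middle a batten 50 long (x), 14 wide (y), 20 high: 27 high in all. Origin: centre of the board's underside; z up, batten side. About 0.09 kg. It fits the frame with 2 mm to spare on each side, either way round.
- back_large: large frame back, loose in one bay of the tray: board 106 x 80 x 7 mm (long side along its x), on its middle a batten 50 long (x), 14 wide (y), 20 high: 27 high in all. Origin: centre of the board's underside; z up, batten side. About 0.09 kg.
- relief_a: bystander: unpainted plaster relief, 52 x 78 x 13, lying beside the frame (mm). Origin: centre of its underside
- eraser: bystander: eraser in a sleeve, 20 x 45 x 11, in front of the tray (mm). Origin: centre of its underside
- house_big: bystander: plaster model house with pale walls, 57 x 49 x 121, behind the tray (mm). Origin: centre of its underside
- house_red: bystander: narrow plaster model house, 47 x 32 x 100, behind the tray (mm). Origin: centre of its underside
- gold_bottle: bystander: small paint bottle with a black cap, 33 diameter x 70, behind the tray (mm). Origin: centre of its underside
- amber_jar: bystander: low jar with a lid, 57 diameter x 65, behind the tray (mm). Origin: centre of its underside
- clay_cross: bystander: flat unpainted clay cross, 46 x 44 x 8, in front of the tray (mm). Origin: centre of its underside

How it is judged:
By the outcome, as a careful person would: the job done as asked, in the order asked, and still so for the second after the job is handed in, while the arm keeps its last pose, push and grip.
It also fails if it takes over 42 s, if anything falls off the work surface, if the arm or the gripper's body presses on something with over 40 N, if the wrist force passes 120 N, or if a joint passes its speed limit or range.

## Working session

There is one attempt and no reset: what is moved stays moved. The work goes in short steps, Python scripts to look and compute and a tool call to move; the robot and the scene stay as the last step left them, time stands still between calls to the robot, and variables do not carry over. Pictures are saved under pics/ and viewed, about 8 in all and at most 12, crops included, and the job is handed in when it is done.

Besides the shell and the picture viewer there is one more tool, called as name(argument=value, ...), one argument or row to a line, values as JSON. jog_arm: Moves the arm, as the interface text tells. Its arguments: {"type":"object","properties":{"rows":{"type":"array"},"grip_force":{"type":"number"}},"required":["rows"]}

```bash
mkdir -p pics
cat > h.py <<'E'
import numpy as np, cv2
from scipy.spatial.transform import Rotation as R
from cell import status, cams, env, outline_of, landmark_of
def snap(cam,fn=None):
    o=status.get_obs(); P=cams.camera_params(cam); im,d=cams.read_camera(cam)
    if fn: cv2.imwrite('pics/'+fn,im[:,:,::-1])
    return im,d,P
def rot(P):
    a=np.array(P['attitude'],float)
    return a if a.shape==(3,3) else (R.from_euler('xyz',a,degrees=True).as_matrix() if a.size==3 else R.from_quat(a).as_matrix())
def rays(P,r,c,fish=False):
    f=240/np.tan(np.radians(P['vfov']/2)); x=(np.asarray(c,float)-P['cx'])/f; y=(np.asarray(r,float)-P['cy'])/f
    if fish:
        t=np.hypot(x,y); s=np.where(t>1e-9,np.sin(t)/np.maximum(t,1e-9),1); v=np.stack([x*s,-y*s,-np.cos(t)],-1)
    else: v=np.stack([x,-y,-np.ones_like(x)],-1)
    return v@rot(P).T
def atz(P,r,c,z,fish=False):
    v=rays(P,r,c,fish); e=np.array(P['eye']); return e+v*((z-e[2])/v[...,2])[...,None]
def cloud(P,d,r,c,fish=False):
    v=rays(P,r,c,fish); ax=-rot(P)[:,2]; return np.array(P['eye'])+v*(d[r,c]/(v@ax))[...,None]
E
python3 - <<'E'
from h import *
print(status.get_obs())
for c in ['scene','side','wrist']:
    im,d,P=snap(c,c+'0.png'); print(c,P)
    for n in ['frame','opening','tray','back_small','back_middle','back_large']:
        if n!='opening':
            for o in outline_of(c,n)[:2]:
                m=o['pixels']; r,cc=np.nonzero(m&(d>0))
                q=cloud(P,d,r,cc,c=='wrist') if len(r) else np.zeros((1,3))
                print(n,'out',round(o['conf'],2),np.round(o['box']),m.sum(),np.round(np.median(q,0),4),np.round(np.percentile(q,[2,98],axis=0),3).tolist())
        print(n,'lm',[(round(l['conf'],2),np.round(l['position'],1).tolist(),np.round(atz(P,*l['position'],{'opening':.035}.get(n,0.005),c=='wrist'),4).tolist()) for l in landmark_of(c,n)[:2]])
E
```

```text
{'time_s': 0.0, 'qpos': array([ 0.80999365, 18.43896713, -4.01374839, 83.17659365,  1.2964602 ,
       78.53922319, -3.25889547]), 'joint_velocities': array([-0.04563939, -0.02755249, -0.03682736, -0.00181898, -0.09633091,
        0.04522273,  0.09039872]), 'effort': array([-2.58547143e-04, -4.91284704e+01, -4.03903294e-01, -3.12526345e+01,
       -6.40594075e-02,  4.37659642e-02,  1.61017233e-04]), 'tool_pos': array([ 6.49790654e-01, -7.90467042e-05,  4.03647160e-01]), 'tool_rot': array([ 1.79992246e+02,  1.09466971e-01, -5.10013834e-04]), 'force': array([-0.91382786,  0.40045052,  0.18955238]), 'wrist_torque': array([ 0.06569333,  0.00405005, -0.01242875]), 'grip_width': 0.08678326219845268}
scene {'vfov': 52.18720467756931, 'cx': 312.2127570153284, 'cy': 241.99628672052475, 'eye': array([-0.17368535,  0.53031954,  0.62393856]), 'attitude': array([  57.56491582,    0.95488595, -126.61824517])}
frame out 0.8 [343. 215. 442. 270.] 3822 [ 0.4813 -0.1665  0.0257] [[0.398, -0.273, 0.002], [0.606, -0.088, 0.039]]
frame out 0.64 [154. 271. 171. 309.] 552 [0.6072 0.3228 0.0422] [[0.601, 0.
[... 3074 characters left out ...]
all lm [(0.66, [134.2, 145.0], [0.4671, 0.085, 0.005]), (0.55, [111.8, 75.3], [0.3729, 0.1212, 0.005])]
back_middle out 0.78 [109.  14. 199.  79.] 4887 [0.4854 0.1745 0.0127] [[0.434, 0.144, 0.006], [0.525, 0.212, 0.033]]
back_middle out 0.65 [387.   0. 454.  25.] 1183 [0.7477 0.2021 0.0422] [[0.726, 0.2, 0.004], [0.769, 0.216, 0.08]]
back_middle lm [(0.64, [48.1, 151.9], [0.477, 0.1798, 0.005])]
back_large out 0.64 [116.   0. 180.   5.] 198 [0.463  0.2363 0.0102] [[0.436, 0.231, 0.004], [0.499, 0.242, 0.014]]
back_large out 0.29 [140. 270. 300. 414.] 7412 [ 0.5463 -0.145   0.0217] [[0.451, -0.267, 0.004], [0.621, -0.081, 0.036]]
back_large lm [(0.59, [74.6, 360.0], [0.6962, 0.1391, 0.005])]
```

View pics/wrist0.png

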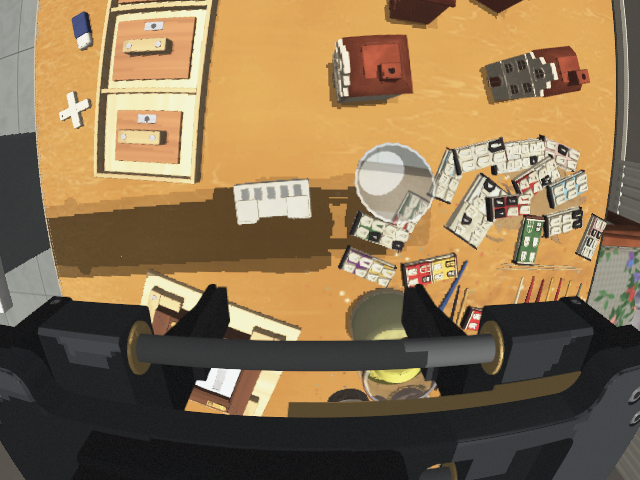

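View pics/scene0.png

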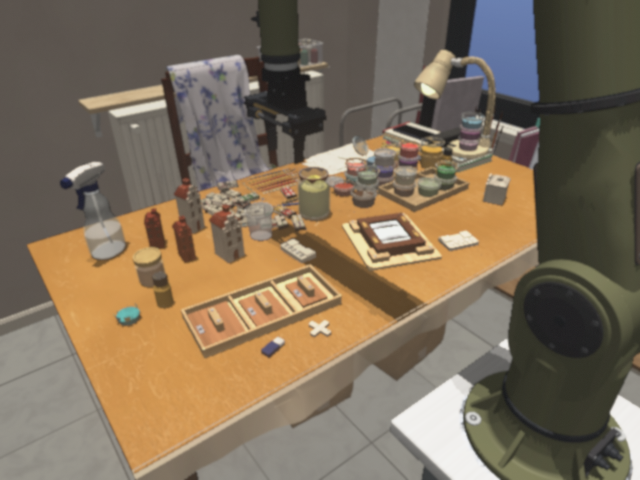

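The wrist view shows the tray at upper left: the small back is near (140,135), with the middle back in the bay above it at (150,45). The frame is partly hidden, near (220,370). The scene view agrees, with the large, middle and small backs running from left to right at about (213,323), (265,303) and (306,290). I'll move above the middle back.

jog_arm(
  rows=[
    [0.3,-0.018,-0.036,0,0,0,0],
    [0.5,-0.018,-0.036,0,0,0,0],
    [0.5,-0.018,-0.036,0,0,0,0],
    [0.5,-0.018,-0.036,0,0,0,0],
    [0.5,-0.018,-0.036,0,0,0,0],
    [0.5,0,0,0,0,0,-7],
    [0.5,0,0,0,0,0,-7],
    [0.5,0,0,0,0,0,-7],
    [0.5,0,0,0,0,0,-7],
    [0.5,0,0,0,0,0,-7],
    [0.5,0,0,0,0,0,-7],
    [0.5,0,0,0,0,0,-7],
  ],
)

```text
time_s: 2.8
tool_pos: [0.56, 0.18, 0.4049]
tool_rot: [180.0, -0.0, 49.3]
force: [-0.3, -0.3, 0.2]
grip_width: 0.0437
```

jog_arm(
  rows=[
    [0.5,0,0,0.01,0,0,-7],
    [0.5,0,0,0.02,0,0,-7],
    [0.5,0,0,0.02,0,0,-7],
    [0.5,0,0,0.02,0,0,-7],
    [0.5,0,0,0.01,0,0,-7],
    [0.5,0,0,0,0,0,-6],
    [0.5,0,0,0,0,0,0],
    [0.5,0,0,0,0,0,0],
    [0.5,0,0,0,0,0,0],
  ],
)

```text
time_s: 3.55
tool_pos: [0.5602, 0.18, 0.3254]
tool_rot: [179.9, -0.0, 89.8]
force: [0.3, -0.5, -0.1]
grip_width: 0.0432
```

Run:
```python
from h import *
o=status.get_obs(); print(o['time_s'],o['tool_pos'],o['tool_rot'],o['grip_width'])
im,d,P=snap('wrist','wrist1.png'); print(P)
np.savez('v1.npz',im=im,d=d,eye=P['eye'],att=P['attitude'])
for n in ['back_small','back_middle','back_large']:
    for x in outline_of('wrist',n)[:2]:
        m=x['pixels']; r,c=np.nonzero(m&(d>0)); q=cloud(P,d,r,c,True)
        z0=np.median(q[:,2]); k=np.abs(q[:,2]-z0)<.004
        rect=cv2.minAreaRect((q[k,:2]*1000).astype(np.float32)); kb=q[:,2]>z0+.014
        rb=cv2.minAreaRect((q[kb,:2]*1000).astype(np.float32)) if kb.sum()>10 else None
        print(n,round(x['conf'],2),x['box'],'z',z0,'rect',np.round(np.hstack([np.ravel(v) for v in rect]),1),'batten',None if rb is None else np.round(np.hstack([np.ravel(v) for v in rb]),1), kb.sum(), np.median(q[kb],0) if kb.sum() else '')
```

```text
3.55 [0.56024967 0.18002437 0.3253998 ] [ 1.79933074e+02 -1.66231236e-02  8.98425294e+01] 0.043232584381391014
{'vfov': 65.70646984690485, 'cx': 315.1750463894897, 'cy': 242.20063552701117, 'eye': array([0.47634982, 0.17977495, 0.30599271]), 'attitude': array([-1.79420471e+01, -7.90599210e-02,  8.98690541e+01])}
back_small 0.79 [156.2, 77.1, 232.5, 176.5] z 0.01287726605898537 rect [471.5  82.9  57.3  78.4  83.2] batten [471.4  83.7  14.2  50.   83. ] 1198 [0.47134639 0.08449783 0.03246526]
back_middle 0.57 [264.6, 67.8, 365.2, 190.6] z 0.012855554621792165 rect [478.7 178.4  68.4  92.6  84. ] batten [478.6 178.2  14.3  50.1  84.3] 1268 [0.4786858  0.17854597 0.03263544]
back_middle 0.32 [449.1, 271.7, 492.4, 308.2] z 0.03180637382583282 rect [612.2 314.2  10.9  30.3  36.6] batten [574.5 272.1 143.3  20.   50.6] 225 [0.60951532 0.31665931 0.04939691]
back_large 0.57 [369.9, 76.8, 481.3, 214.8] z 0.012946329988282296 rect [492.  272.4  80.7 106.5  82.6] batten [492.  272.1  14.8  50.4  82.1] 1212 [0.49156039 0.27138425 0.03268527]
```

View pics/wrist1.png

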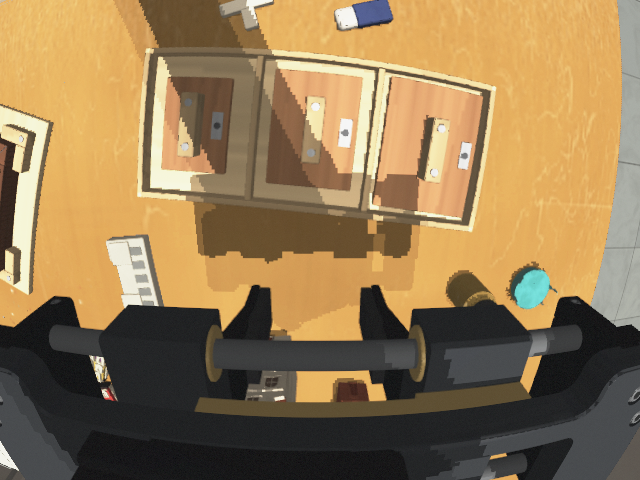

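The picture shows the tray with small, middle and large from left to right, and the middle back's batten at about (313,130). The measured sizes, 92.6 x 68.4 with a 50 x 14.3 batten, confirm the middle bay. Next I'll align over it and take a closer second view.

jog_arm(
  rows=[
    [0.5,0,0,0,0,0,5.6],
    [0.5,-0.003,-0.027,0,0,0,0],
    [0.5,-0.004,-0.027,0.01,0,0,0],
    [0.5,-0.003,-0.027,0.02,0,0,0],
    [0.5,0,0,0.02,0,0,0],
    [0.5,0,0,0.02,0,0,0],
    [0.5,0,0,0,0,0,0],
    [0.5,0,0,0,0,0,0],
    [0.5,0,0,0,0,0,0],
  ],
)

```text
time_s: 4.5
tool_pos: [0.4791, 0.1782, 0.2559]
tool_rot: [179.9, -0.0, 84.4]
force: [0.6, 0.4, 0.4]
grip_width: 0.0437
```

Run:
```python
from h import *
o=status.get_obs(); print(o['time_s'],o['tool_pos'],o['tool_rot'],o['grip_width'],o['force'])
im,d,P=snap('wrist','wrist2.png')
for n in ['back_middle']:
    for x in outline_of('wrist',n)[:2]:
        m=x['pixels']; r,c=np.nonzero(m&(d>0)); q=cloud(P,d,r,c,True)
        print(n,x['conf'],x['box'])
        for lo,hi in ((.008,.017),(.028,.038)):
            k=(q[:,2]>lo)&(q[:,2]<hi); 
            if k.sum()>10: print(lo,k.sum(),np.round(np.median(q[k],0),4),np.round(np.hstack([np.ravel(v) for v in cv2.minAreaRect((q[k,:2]*1000).astype(np.float32))]),1))
        u,v=np.nonzero((d>0));
```

```text
4.5 [0.47913347 0.17817528 0.25594491] [ 1.79911076e+02 -4.51181554e-02  8.43776999e+01] 0.04374936031487258 [0.60058582 0.40104315 0.36097959]
back_middle 0.64 [262.0, 183.4, 371.4, 320.1]
0.008 11718 [0.47   0.1795 0.0128] [478.9 178.5  68.6  92.9  84.1]
0.028 1811 [0.4763 0.1788 0.0328] [478.2 178.7  13.6  50.1  84.7]
```

View pics/wrist2.png

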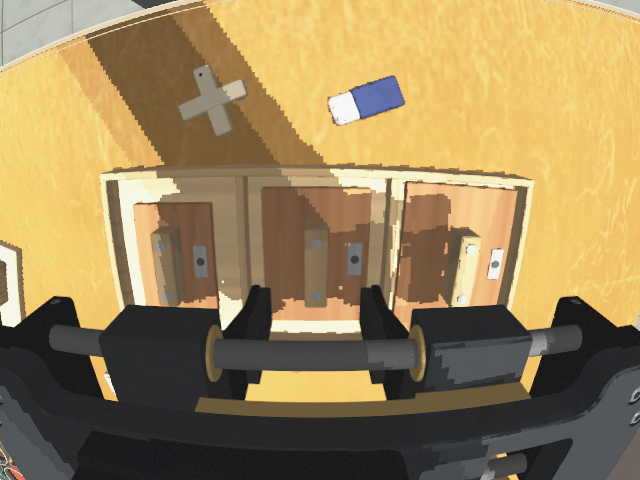

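The second view agrees with the first: centre (478.5,178.5), yaw −5.8°, board top 0.0128, batten top 0.0327. The batten sits between the jaws at column 316. I'll descend and grip.

jog_arm(
  rows=[
    [0.5,0,0,0.02,0,0,0],
    [0.5,0,0,0.02,0,0,0],
    [0.5,0,0,0.012,0,0,0],
    [0.5,0,0,0.005,0,0,0],
    [0.5,0,0,0,0,0,0],
    [0.7,0,0,0,0,0,0],
    [1.0,0,0,0,0,0,0],
    [1.0,0,0,0,0,0,0],
    [1.0,0,0,0,0,0,0],
    [1.0,0,0,0,0,0,0],
    [1.0,0,0,0,0,0,0],
    [1.0,0,0,0,0,0,0],
  ],
  grip_force=35,
)

```text
time_s: 5.6
tool_pos: [0.4786, 0.178, 0.1982]
tool_rot: [180.0, -0.0, 84.4]
force: [0.2, 0.6, 2.4]
grip_width: 0.0134
```

jog_arm(
  rows=[
    [1.0,0,0,0.0,0,0,0],
    [1.0,0,0,-0.005,0,0,0],
    [1.0,0,0,-0.015,0,0,0],
    [1.0,0,0,-0.03,0,0,0],
    [1.0,0,0,-0.035,0,0,0],
    [1.0,0,0,-0.035,0,0,0],
    [1.0,0,0,-0.03,0,0,0],
    [1.0,0,0,-0.01,0,0,0],
    [1.0,0,0,0,0,0,0],
    [1.0,0,0,0,0,0,0],
  ],
)

```text
time_s: 6.43
tool_pos: [0.4781, 0.1778, 0.3572]
tool_rot: [-180.0, 0.0, 84.4]
force: [0.0, 0.3, -2.3]
grip_width: 0.0133
```

Run:
```python
from h import *
o=status.get_obs(); print(o['time_s'],o['tool_pos'],o['tool_rot'],o['grip_width'],o['force'])
for cam in ('scene','side'):
    im,d,P=snap(cam,cam+'1.png')
    r,c=np.nonzero(d>0); q=cloud(P,d,r,c)
    for x0 in np.arange(.4,.8,.1):
        print(cam,round(x0,1),[ (lambda k: round(float(np.percentile(q[k,2],99)),3) if k.sum()>20 else None)((q[:,0]>x0)&(q[:,0]<x0+.1)&(q[:,1]>y0)&(q[:,1]<y0+.05)&(q[:,2]<.6)) for y0 in np.arange(-.35,.3,.05)])
    if cam=='side':
        f=cv2.resize(im[180:340,220:420],(800,640)); cv2.imwrite('pics/sidecrop.png',f[:600,:,::-1])
        for x in outline_of('side','back_middle')[:2]: print(x['conf'],x['box'])
```

```text
6.4333 [0.47814446 0.17775958 0.35718503] [-1.79984191e+02  2.68229987e-02  8.43973345e+01] 0.013342367327417093 [ 0.00786965  0.26605299 -2.29905275]
scene 0.4 [0.016, 0.016, 0.039, 0.038, 0.039, 0.025, 0.004, 0.025, 0.29, 0.517, 0.548, 0.551, 0.29]
scene 0.5 [0.025, 0.039, 0.04, 0.039, 0.039, 0.007, 0.017, 0.024, 0.289, 0.024, 0.291, 0.29, 0.29]
scene 0.6 [0.037, 0.04, 0.039, 0.109, 0.118, 0.017, 0.032, 0.075, 0.071, 0.114, 0.102, 0.004, 0.066]
scene 0.7 [0.072, 0.07, 0.039, 0.12, 0.12, 0.076, 0.034, 0.078, 0.029, 0.121, 0.091, 0.101, 0.068]
side 0.4 [0.013, 0.014, 0.037, 0.037, 0.037, 0.021, 0.003, 0.023, 0.589, 0.596, 0.514, 0.17, 0.032]
side 0.5 [0.022, 0.036, 0.037, 0.037, 0.038, 0.002, 0.015, 0.023, 0.287, 0.582, 0.571, 0.287, 0.286]
side 0.6 [0.024, 0.038, 0.036, 0.098, 0.117, 0.015, 0.03, 0.074, 0.076, 0.114, 0.068, 0.003, 0.064]
side 0.7 [0.069, 0.069, 0.037, 0.116, 0.117, 0.115, 0.077, 0.076, 0.076, 0.12, 0.099, 0.098, 0.067]
0.74 [261.1, 268.5, 357.5, 316.8]
0.69 [280.3, 179.5, 310.0, 191.8]
```

jog_arm(
  rows=[
    [1,-0.016,0.007,0,0,0,0],
    [1,-0.034,0.015,0,0,0,0],
    [1,-0.036,0.016,0,0,0,0],
    [1,-0.036,0.016,0,0,0,0],
    [1,-0.036,0.016,0,0,0,0],
    [1,-0.036,0.016,0,0,0,0],
    [1,-0.036,0.016,0,0,0,0],
    [1,-0.036,0.016,0,0,0,0],
    [1,-0.036,0.016,0,0,0,0],
    [1,-0.034,0.014,0,0,0,0],
    [1,-0.02,0.008,0,0,0,0],
  ],
)

```text
time_s: 7.5
tool_pos: [0.5986, -0.1967, 0.3552]
tool_rot: [-179.8, 0.1, 84.1]
force: [0.2, -1.2, -0.3]
grip_width: 0.0133
```

jog_arm(
  rows=[
    [1,0,0,0,0,0,4],
    [1,0,0,0,0,0,6],
    [1,0,0,0,0,0,4],
    [1,0,0,0,0,0,0],
    [1,0,0,0,0,0,0],
    [1,0,0,0,0,0,0],
  ],
)

```text
time_s: 8.0
tool_pos: [0.5988, -0.1913, 0.3566]
tool_rot: [-179.9, 0.0, 70.5]
force: [0.0, -0.4, -1.6]
grip_width: 0.0135
```

```bash
cat > fr.py <<'E'
from h import *
import sys
tag=sys.argv[1]
o=status.get_obs(); print(o['time_s'],o['tool_pos'],o['tool_rot'],o['grip_width'],o['force'],o['wrist_torque'])
im,d,P=snap('wrist','wrist%s.png'%tag)
np.savez('v%s.npz'%tag,im=im,d=d,eye=P['eye'],attitude=P['attitude'],vfov=P['vfov'],cx=P['cx'],cy=P['cy'])
for n in ['back_middle','frame']:
    for x in outline_of('wrist',n)[:2]: print(n,round(x['conf'],2),x['box'])
for l in landmark_of('wrist','opening')[:2]: print('opening',l,atz(P,*l['position'],.035,True))
r,c=np.nonzero(d>0); q=cloud(P,d,r,c,True)
near=np.hypot(q[:,0]-.508,q[:,1]+.189)<.1
for lo,hi in ((.004,.0155),(.016,.03),(.032,.0372)):
    k=near&(q[:,2]>lo)&(q[:,2]<hi)
    print(lo,k.sum(),np.round(np.median(q[k],0),4),np.round(np.hstack([np.ravel(v) for v in cv2.minAreaRect((q[k,:2]*1000).astype(np.float32))]),1))
# inner pixels: opening = deeper region within frame
k=near&(q[:,2]>.030)&(q[:,2]<.0385); print('z hist',np.histogram(q[near][:,2],bins=np.arange(0,.046,.002)))
k=(q[:,2]>.06)&(q[:,2]<.14)&(np.hypot(q[:,0]-.508,q[:,1]+.189)<.18); print('tall',k.sum(),q[k].min(0) if k.sum() else '')
E
python3 fr.py 3
```

```text
8.0 [ 0.59879095 -0.19133431  0.35662827] [-1.79895328e+02  1.19787979e-02  7.05269638e+01] 0.01348957003909364 [ 0.01358709 -0.44868373 -1.58915366] [ 0.08794231 -0.05853557 -0.02613527]
back_middle 0.88 [241.0, 205.6, 390.0, 340.8]
frame 0.93 [195.6, 21.6, 387.0, 232.8]
opening {'position': [128.6, 282.6], 'conf': 0.91} [ 0.51202529 -0.18829104  0.035     ]
0.004 7785 [ 0.4977 -0.1459  0.0097] [ 507.6 -186.7  172.4  188.8   68.2]
0.016 11359 [ 0.5071 -0.1895  0.0274] [ 511.  -188.6  146.1  169.1   67.9]
0.032 12990 [ 0.5049 -0.1868  0.0355] [ 511.1 -188.2  116.6  140.2   68. ]
z hist (array([1362,   83,    0,  129, 4984, 2521,  125,   32,   32,   29,  127,
       2055, 1084, 4965, 3067,  551, 1256, 7988, 4284,  329,   12,    0]), array([0.   , 0.002, 0.004, 0.006, 0.008, 0.01 , 0.012, 0.014, 0.016,
       0.018, 0.02 , 0.022, 0.024, 0.026, 0.028, 0.03 , 0.032, 0.034,
       0.036, 0.038, 0.04 , 0.042, 0.044]))
tall 0
```

View pics/wrist3.png

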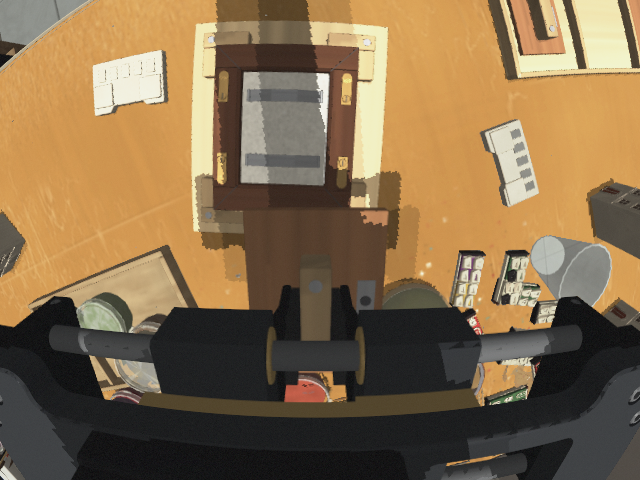

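The frame lies upright in the picture, with its opening centred near (283,128). The held back is at the bottom, its near edge along row 207 and its batten at column 315. Next I'll measure the back's pose in the hand with the same camera, so calibration bias cancels.

Run:
```python
from h import *
v=np.load('v3.npz'); P={k:v[k] for k in ('eye','attitude','vfov','cx','cy')}; d=v['d']
T=np.array([.59879,-.19133,.35663]); RT=R.from_euler('xyz',[-179.9,0.012,70.527],degrees=True).as_matrix()
r,c=np.nonzero(d>0); q=cloud(P,d,r,c,True); t=(q-T)@RT*1000
k=(np.abs(t[:,0])<60)&(t[:,1]<-5)&(t[:,1]>-70)&(t[:,2]>160)&(t[:,2]<205)
print(np.histogram(t[k,2],bins=np.arange(160,206,3)))
b=k&(t[:,2]>181)&(t[:,2]<191); B=t[b]
A=np.c_[B[:,:2],np.ones(len(B))]; w=np.linalg.lstsq(A,B[:,2],rcond=None)[0]; print('plane top z',w, 'at 0')
for lo,hi in ((-45,-38),(-38,-30),(-30,-22)):
    s=B[(B[:,1]>lo)&(B[:,1]<hi)]; print(lo,hi,len(s),np.percentile(s[:,0],[0.3,99.7]))
for lo in range(-32,33,8):
    s=B[(B[:,0]>lo)&(B[:,0]<lo+8)]; print('near edge at x',lo+4,np.percentile(s[:,1],[0.5]) if len(s) else '')
bt=k&(t[:,2]<170)&(np.abs(t[:,0])<12); s=t[bt]; print('batten',len(s),np.percentile(s,[1,50,99],axis=0))
# opening in frame axes: inner edge of frame-back surface
R2=np.array([[np.cos(np.radians(-22)),np.sin(np.radians(-22))],[-np.sin(np.radians(-22)),np.cos(np.radians(-22))]])
u=(q[:,:2]*1000-[511.1,-188.2])@R2.T; z=q[:,2]*1000
top=(z>33.5)&(z<37.5)
for a in (0,1):
    o=1-a
    for lo in (-20,-10,0,10):
        m=top&(u[:,o]>lo)&(u[:,o]<lo+10)&(np.abs(u[:,a])<75); x=u[m,a]
        print('axis',a,lo, 'inner',round(x[x<0].max(),1),round(x[x>0].min(),1),'outer',round(x.min(),1),round(x.max(),1))
```

```text
(array([  152,  1167,   494,   166,   174,   204,   152,   151, 10013,
         268,   136,     0,     0,     0,     0]), array([160, 163, 166, 169, 172, 175, 178, 181, 184, 187, 190, 193, 196,
       199, 202, 205]))
plane top z [-2.12532828e-03 -1.54158484e-02  1.85090456e+02] at 0
-45 -38 2123 [-33.72340994  33.44798206]
-38 -30 2315 [-33.62544758  33.4036187 ]
-30 -22 2141 [-33.7733846   33.47037927]
near edge at x -28 [-46.32696024]
near edge at x -20 [-46.25888866]
near edge at x -12 [-46.19017992]
near edge at x -4 [-46.21768069]
near edge at x 4 [-46.18289905]
near edge at x 12 [-46.19453728]
near edge at x 20 [-46.2984866]
near edge at x 28 [-46.21924043]
near edge at x 36 [-45.81703523]
batten 1684 [[-1.15607821e+01 -2.52395069e+01  1.60585437e+02]
 [-1.13305857e-01 -1.43944433e+01  1.65540411e+02]
 [ 1.15062301e+01 -5.17626113e+00  1.69576612e+02]]
axis 0 -20 inner -22.4 22.1 outer -70.0 65.6
axis 0 -10 inner -21.6 21.9 outer -70.1 65.5
axis 0 0 inner -21.7 22.2 outer -69.6 65.0
axis 0 10 inner -22.1 22.2 outer -69.8 64.8
axis 1 -20 inner -35.9 35.8 outer -57.6 57.6
axis 1 -10 inner -36.3 36.4 outer -57.8 58.3
axis 1 0 inner -35.5 36.3 outer -57.6 58.1
axis 1 10 inner -35.9 36.4 outer -58.3 58.0
```

jog_arm(
  rows=[
    [1,0,0,0,0,0,2.5],
    [1,-0.005,-0.014,0,0,0,0],
    [1,-0.008,-0.023,0.005,0,0,0],
    [1,-0.008,-0.023,0.015,0,0,0],
    [1,-0.006,-0.016,0.025,0,0,0],
    [1,-0.003,-0.006,0.025,0,0,0],
    [1,0,0,0.02,0,0,0],
    [1,0,0,0.014,0,0,0],
    [1,0,0,0.006,0,0,0],
    [1,0,0,0,0,0,0],
    [1,0,0,0,0,0,0],
    [1,0,0,0,0,0,0],
  ],
)

```text
time_s: 9.2
tool_pos: [0.5124, -0.1887, 0.2491]
tool_rot: [179.9, -0.0, 67.9]
force: [0.2, -0.1, -1.5]
grip_width: 0.0135
```

Run:
```python
from h import *
def plane(q):
    for _ in range(4):
        A=np.c_[q[:,:2]-q[:,:2].mean(0),np.ones(len(q))]; w=np.linalg.lstsq(A,q[:,2],rcond=None)[0]; e=q[:,2]-A@w; q=q[np.abs(e)<max(2*e.std(),2e-4)]
    return np.round(w,4),len(q)
v=np.load('v3.npz'); P={k:v[k] for k in ('eye','attitude','vfov','cx','cy')}; d=v['d']
r,c=np.nonzero(d>0); q=cloud(P,d,r,c,True)
n=(np.hypot(q[:,0]-.511,q[:,1]+.188)<.085)&(q[:,2]>.033)&(q[:,2]<.038); print('frame plane v3',plane(q[n]))
b=(np.hypot(q[:,0]-.59,q[:,1]+.19)<.06)&(q[:,2]>.166)&(q[:,2]<.176); print('back plane v3',plane(q[b]))
n=(q[:,2]<.006)&(np.hypot(q[:,0]-.5,q[:,1]+.19)<.3); print('table v3',plane(q[n]))
o=status.get_obs(); T=o['tool_pos']; print(o['time_s'],T,o['tool_rot'],o['force'],o['wrist_torque'])
im,d,P=snap('wrist','wrist4.png'); r,c=np.nonzero(d>0); q=cloud(P,d,r,c,True)
RT=R.from_euler('xyz',o['tool_rot'],degrees=True).as_matrix(); t=(q-T)@RT*1000
b=(np.abs(t[:,0])<60)&(t[:,1]<-8)&(t[:,1]>-70)&(t[:,2]>182)&(t[:,2]<188); B=t[b]; print('back edges',np.percentile(B[:,0],[.3,99.7]),np.percentile(B[:,1],.5),np.median(B[:,2]))
f=np.array([.5112,-.1881]); a=np.radians(-22); u=(q[:,:2]-f)@np.array([[np.cos(a),-np.sin(a)],[np.sin(a),np.cos(a)]])*1000; z=q[:,2]*1000
m=(z>33.5)&(z<37.3)&(np.abs(u[:,0])<75)&(np.abs(u[:,1])<62)
for lo in (-65,-55,-45,-35,-25):
    s=u[m&(u[:,0]>lo)&(u[:,0]<lo+8)]; print('frame u0',lo,'u1 range',np.percentile(s[:,1],[.3,99.7]), 'inner',s[s[:,1]<0][:,1].max(),s[s[:,1]>0][:,1].min())
s=u[m&(np.abs(u[:,1])<30)]; print('x rail', np.percentile(s[:,0],[.3,99.7]))
```

```text
frame plane v3 (array([0.0012, 0.0006, 0.0356]), 10997)
back plane v3 (array([0.0021, 0.0017, 0.1712]), 10252)
table v3 (array([0.0016, 0.0011, 0.0007]), 77597)
9.2 [ 0.51241738 -0.18868108  0.24905193] [ 1.79868102e+02 -7.89989661e-03  6.79186453e+01] [ 0.18538432 -0.06875392 -1.45221742] [ 0.09098183 -0.04519908 -0.02169322]
back edges [-33.65198317  33.53255545] -46.23216706536539 185.42886619650525
frame u0 -65 u1 range [-57.5374868   57.18029991] inner -0.0008770907276804492 0.5095958805128616
frame u0 -55 u1 range [-57.67557484  57.27233467] inner -0.012991625588772352 0.5077573542728607
frame u0 -45 u1 range [-57.95847779  57.53976806] inner -35.85625408315304 35.844204778760435
frame u0 -35 u1 range [-58.22036385  57.43261345] inner -39.40723350709901 39.24439419171006
frame u0 -25 u1 range [-58.11061431  57.39278295] inner -39.254791780502984 39.21416539850971
x rail [-69.91354865  69.08211183]
```

View pics/wrist4.png

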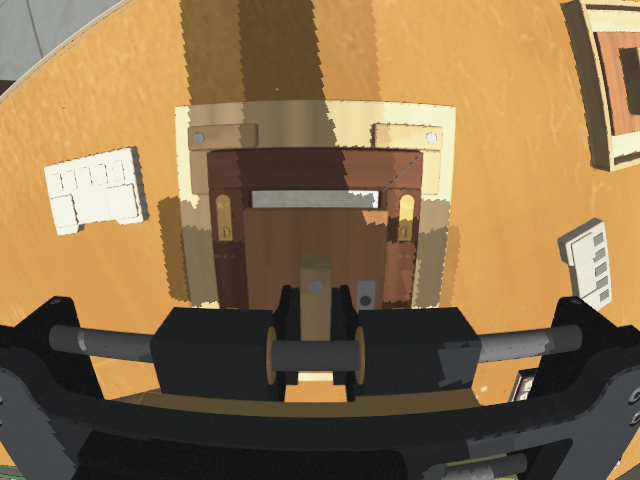

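The held back's near edge is at row 210, parallel to the opening, whose white mount shows at rows 190–208. The brass buttons at (224,218) and (406,218) are clear. The back plane and frame plane are parallel within 0.1°. I'll correct by about 1 mm, then go down to just above the opening.

jog_arm(
  rows=[
    [1,0,-0.001,0.003,0,0,0],
    [1,0,0,0.006,0,0,0],
    [1,0,0,0.006,0,0,0],
    [1,0,0,0.003,0,0,0],
    [1,0,0,0,0,0,0],
    [1,0,0,0,0,0,0],
    [1,0,0,0,0,0,0],
  ],
)

```text
time_s: 9.83
tool_pos: [0.5108, -0.1882, 0.2298]
tool_rot: [180.0, 0.0, 67.9]
force: [-0.1, -0.5, -0.4]
grip_width: 0.0133
```

jog_arm(
  rows=[
    [1,0,0,0,0,0,0],
  ],
)

```text
time_s: 9.92
tool_pos: [0.5109, -0.1882, 0.23]
tool_rot: [180.0, -0.0, 67.9]
force: [0.1, 0.1, -0.5]
grip_width: 0.0137
```

jog_arm(
  rows=[
    [1,0,0,0,0,0,0],
  ],
)

```text
time_s: 10.0
tool_pos: [0.5109, -0.1882, 0.23]
tool_rot: [180.0, -0.0, 67.9]
force: [-0.3, 0.1, -1.0]
grip_width: 0.0136
```

jog_arm(
  rows=[
    [1,0.0003,0.0005,0.001,0,0,0],
    [1,0,0,0.0015,0,0,0],
    [1,0,0,0.0015,0,0,0],
    [1,0,0,0.001,0,0,0],
    [1,0,0,0,0,0,0],
    [1,0,0,0,0,0,0],
    [1,0,0,0,0,0,0],
  ],
)

```text
time_s: 10.58
tool_pos: [0.5114, -0.1881, 0.2252]
tool_rot: [180.0, -0.0, 67.9]
force: [-0.1, -0.3, 3.7]
grip_width: 0.0136
```

jog_arm(
  rows=[
    [1,0,0,0.0005,0,0,0],
    [1,0,0,0.0005,0,0,0],
    [1,0,0,0.0005,0,0,0],
    [1,0,0,0.0005,0,0,0],
    [1,0,0,0,0,0,0],
    [1,0,0,0,0,0,0],
    [1,0,0,0,0,0,0],
  ],
)

```text
time_s: 11.17
tool_pos: [0.5115, -0.1881, 0.2232]
tool_rot: [180.0, -0.0, 67.9]
force: [-1.3, 0.7, 6.8]
grip_width: 0.0136
```

jog_arm(
  rows=[
    [1,0,0,0.0005,0,0,0],
    [1,0,0,0.0005,0,0,0],
    [1,0,0,0.0005,0,0,0],
    [1,0,0,0.0003,0,0,0],
    [1,0,0,0,0,0,0],
    [1,0,0,0,0,0,0],
    [1,0,0,0,0,0,0],
  ],
)

```text
time_s: 11.75
tool_pos: [0.5115, -0.1881, 0.2218]
tool_rot: [180.0, -0.0, 67.9]
force: [-3.1, 0.6, 9.3]
grip_width: 0.0138
```

```bash
cat > fl.py <<'E'
from h import *
import sys
def plane(q,c):
    for _ in range(5):
        A=np.c_[q[:,:2]-c,np.ones(len(q))]; w=np.linalg.lstsq(A,q[:,2],rcond=None)[0]; e=q[:,2]-A@w; q=q[np.abs(e)<max(2*e.std(),2e-4)]
    return w,len(q)
f=np.array([.5112,-.1881]); a=np.radians(-22); M=np.array([[np.cos(a),-np.sin(a)],[np.sin(a),np.cos(a)]])
Z=[];F=[]
for i in range(int(sys.argv[2])):
    o=status.get_obs(); F.append(o['force']); Z.append(o['tool_pos'])
    im,d,P=snap('wrist','wrist%s.png'%sys.argv[1]); r,c=np.nonzero(d>0); q=cloud(P,d,r,c,True)
    u=(q[:,:2]-f)@M*1000; z=q[:,2]*1000
    near=(z>30)&(z<42)
    b=near&(np.abs(u[:,1])<31)&(u[:,0]>-43)&(u[:,0]<-28)|near&(np.abs(u[:,1])<31)&(np.abs(u[:,1])>10)&(u[:,0]>-43)&(u[:,0]<-10)&((u[:,1]<0)|(u[:,0]<-22))
    fr=near&(z<37.3)&(((u[:,0]<-52)&(u[:,0]>-68)&(np.abs(u[:,1])<56))|((np.abs(u[:,1])>40)&(np.abs(u[:,1])<56)&(u[:,0]>-68)&(u[:,0]<20)))
    wb,nb=plane(q[b],f); wf,nf=plane(q[fr],f)
    s=u[near&(np.abs(u[:,0]+35)<6)]
    print('back',np.round(wb*[1,1,1000],4),nb,'frame',np.round(wf*[1,1,1000],4),nf,'proud at near (mm)',round(np.median(z[b])-np.median(z[fr&(u[:,0]<-52)]),2))
print(o['time_s'],np.mean(Z,0),o['tool_rot'],'F',np.round(F,2).tolist(),o['wrist_torque'],o['grip_width'])
print('opening', landmark_of('wrist','opening')[:1])
E
python3 fl.py 5 3
```

```text
back [2.30000e-03 1.60000e-03 3.64296e+01] 5386 frame [1.50000e-03 7.00000e-04 3.58354e+01] 12461 proud at near (mm) 0.62
back [-8.00000e-04  1.00000e-03  3.63447e+01] 5275 frame [1.50000e-03 9.00000e-04 3.58333e+01] 12381 proud at near (mm) 0.63
back [1.6000e-03 1.1000e-03 3.6412e+01] 5362 frame [1.700e-03 1.000e-03 3.584e+01] 12373 proud at near (mm) 0.63
11.85 [ 0.51147483 -0.188092    0.22177666] [ 1.79974721e+02 -4.88714649e-03  6.79001426e+01] F [[-3.07, 0.65, 9.34], [-2.65, 0.25, 8.27], [-2.85, 0.92, 9.04]] [ 0.32326031  0.5222447  -0.00942135] 0.01376566823869965
opening []
```

View pics/wrist5.png

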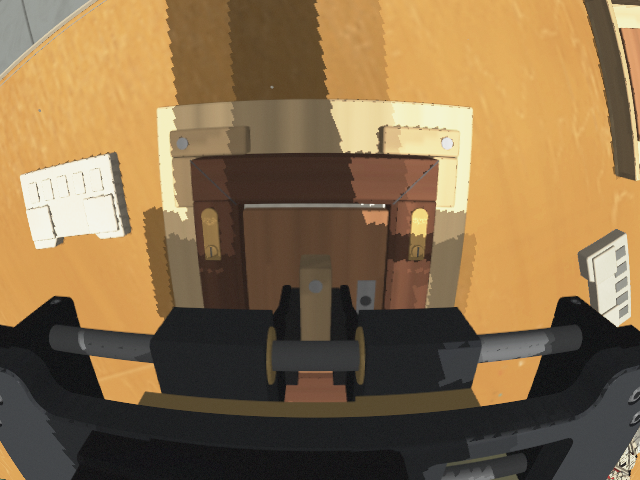

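The back is in the opening and 0.6 mm proud. A sideways force of −3 N and a white sliver at row 206 show it rubbing on the far end rail. I'll ease it about 1 mm back toward the near end.

jog_arm(
  rows=[
    [1,0,-0.0005,0,0,0,0],
    [1,0,-0.0005,0,0,0,0],
    [1,0,0,0,0,0,0],
    [1,0,0,0,0,0,0],
  ],
)

```text
time_s: 12.28
tool_pos: [0.5111, -0.1879, 0.2221]
tool_rot: [179.9, -0.0, 67.9]
force: [-1.3, 1.1, 8.8]
grip_width: 0.0141
```

```bash
cat >> fl.py <<'E'
m=(np.abs(u[:,1])<25)&(z>33)&(z<38)
h,e=np.histogram(u[m,0],bins=np.arange(-55,-40,.5)); print(dict(zip(e.tolist(),h.tolist())))
for lo in (-44,-38,-32,-26):
    s=(u[:,0]>lo)&(u[:,0]<lo+6)&(z<33)&(z>5); g=u[s,1]; print('gap pts u1', lo, np.round(np.percentile(g[(g<0)&(g>-40)],[5,95]),1) if ((g<0)&(g>-40)).sum()>4 else '-', np.round(np.percentile(g[(g>0)&(g<40)],[5,95]),1) if ((g>0)&(g<40)).sum()>4 else '-')
E
python3 fl.py 6 2
```

```text
back [1.0000e-03 5.0000e-04 3.6751e+01] 5251 frame [1.60000e-03 6.00000e-04 3.58419e+01] 12300 proud at near (mm) 0.98
back [-0.00000e+00  7.00000e-04  3.66883e+01] 5273 frame [1.90000e-03 1.20000e-03 3.58454e+01] 12279 proud at near (mm) 0.95
12.3333 [ 0.51110735 -0.18795094  0.22212724] [ 1.79853810e+02 -7.25405849e-03  6.78999820e+01] F [[-1.34, 1.1, 8.78], [-0.62, 0.41, 7.68]] [0.17427819 0.27737335 0.02378674] 0.013986827507043838
opening []
{-55.0: 122, -54.5: 108, -54.0: 121, -53.5: 111, -53.0: 118, -52.5: 115, -52.0: 114, -51.5: 118, -51.0: 106, -50.5: 121, -50.0: 104, -49.5: 80, -49.0: 96, -48.5: 94, -48.0: 0, -47.5: 0, -47.0: 0, -46.5: 20, -46.0: 213, -45.5: 128, -45.0: 127, -44.5: 112, -44.0: 113, -43.5: 101, -43.0: 109, -42.5: 114, -42.0: 108, -41.5: 103, -41.0: 117}
gap pts u1 -44 [-36.5 -35.6] [35.4 36.2]
gap pts u1 -38 [-36.4 -36. ] [35.3 36.1]
gap pts u1 -32 [-36.5 -36. ] [35.3 36.2]
gap pts u1 -26 [-36.5 -36.1] [35.4 36.1]
```

jog_arm(
  rows=[
    [1,0,0,0.0003,0,0,0],
    [1,0,0,0.0003,0,0,0],
    [1,0,0,0.0003,0,0,0],
    [1,0,0,0.0002,0,0,0],
    [1,0,0,0,0,0,0],
    [1,0,0,0,0,0,0],
    [1,0,0,0,0,0,0],
    [1,0,0,0,0,0,0],
  ],
)

```text
time_s: 13.1
tool_pos: [0.5111, -0.188, 0.2212]
tool_rot: [179.9, -0.0, 67.9]
force: [-1.2, 0.7, 9.6]
grip_width: 0.0138
```

```bash
python3 fl.py 7 4
```

```text
back [1.80000e-03 1.70000e-03 3.58232e+01] 5297 frame [2.00000e-03 7.00000e-04 3.58539e+01] 12459 proud at near (mm) 0.05
back [1.80000e-03 1.10000e-03 3.58448e+01] 5316 frame [1.70000e-03 1.00000e-03 3.58505e+01] 12438 proud at near (mm) 0.05
back [3.20000e-03 8.00000e-04 3.58807e+01] 5297 frame [1.30000e-03 8.00000e-04 3.58131e+01] 12332 proud at near (mm) 0.03
back [9.00000e-04 9.00000e-04 3.58028e+01] 5341 frame [2.10000e-03 7.00000e-04 3.58558e+01] 12481 proud at near (mm) 0.06
13.25 [ 0.51111684 -0.18796286  0.22120472] [ 1.79856780e+02 -1.03484158e-02  6.78975224e+01] F [[-1.23, 0.71, 9.59], [-1.69, -0.01, 9.73], [-1.04, 0.84, 8.66], [-0.35, 0.78, 9.17]] [0.27184656 0.3695007  0.02389582] 0.013808762794616748
opening []
{-55.0: 119, -54.5: 121, -54.0: 117, -53.5: 122, -53.0: 124, -52.5: 123, -52.0: 112, -51.5: 115, -51.0: 111, -50.5: 114, -50.0: 112, -49.5: 90, -49.0: 82, -48.5: 48, -48.0: 0, -47.5: 0, -47.0: 0, -46.5: 10, -46.0: 169, -45.5: 134, -45.0: 121, -44.5: 115, -44.0: 123, -43.5: 99, -43.0: 108, -42.5: 115, -42.0: 113, -41.5: 109, -41.0: 119}
gap pts u1 -44 [-36.5 -36. ] [35.3 36.1]
gap pts u1 -38 [-36.4 -36. ] [35.4 36.1]
gap pts u1 -32 [-36.4 -36. ] [35.3 36.1]
gap pts u1 -26 [-36.4 -36. ] [35.2 36.2]
```

It is flush by depth (0.05 mm), at about 9.3 N plus the back's own weight, and level. I'll hold for 3 s.

jog_arm(
  rows=[
    [1,0,0,0,0,0,0],
    [1,0,0,0,0,0,0],
    [1,0,0,0,0,0,0],
    [1,0,0,0,0,0,0],
    [1,0,0,0,0,0,0],
    [1,0,0,0,0,0,0],
    [1,0,0,0,0,0,0],
    [1,0,0,0,0,0,0],
    [1,0,0,0,0,0,0],
    [1,0,0,0,0,0,0],
    [1,0,0,0,0,0,0],
    [1,0,0,0,0,0,0],
  ],
)

```text
time_s: 14.35
tool_pos: [0.5111, -0.188, 0.2212]
tool_rot: [179.9, -0.0, 67.9]
force: [-2.0, 1.1, 9.8]
grip_width: 0.0139
```

jog_arm(
  rows=[
    [1,0,0,0,0,0,0],
    [1,0,0,0,0,0,0],
    [1,0,0,0,0,0,0],
    [1,0,0,0,0,0,0],
    [1,0,0,0,0,0,0],
    [1,0,0,0,0,0,0],
    [1,0,0,0,0,0,0],
    [1,0,0,0,0,0,0],
    [1,0,0,0,0,0,0],
    [1,0,0,0,0,0,0],
    [1,0,0,0,0,0,0],
    [1,0,0,0,0,0,0],
  ],
)

```text
time_s: 15.35
tool_pos: [0.5111, -0.188, 0.2212]
tool_rot: [179.9, -0.0, 67.9]
force: [-2.6, -0.9, 9.4]
grip_width: 0.0142
```

jog_arm(
  rows=[
    [1,0,0,0,0,0,0],
    [1,0,0,0,0,0,0],
    [1,0,0,0,0,0,0],
    [1,0,0,0,0,0,0],
    [1,0,0,0,0,0,0],
    [1,0,0,0,0,0,0],
    [1,0,0,0,0,0,0],
    [1,0,0,0,0,0,0],
    [1,0,0,0,0,0,0],
    [1,0,0,0,0,0,0],
    [1,0,0,0,0,0,0],
    [1,0,0,0,0,0,0],
  ],
)

```text
time_s: 16.35
tool_pos: [0.5111, -0.188, 0.2212]
tool_rot: [179.9, -0.0, 67.9]
force: [-0.3, 0.9, 9.3]
grip_width: 0.0136
```

```bash
python3 fl.py 8 3 | head -5
python3 - <<'E'
from h import *
snap('scene','scene8.png'); im,d,P=snap('scene')
for n in ('back_small','back_large'):
    for x in outline_of('scene',n)[:1]:
        r,c=np.nonzero(x['pixels']&(d>0)); q=cloud(P,d,r,c); print(n,x['conf'],x['box'],np.median(q,0))
E
```

```text
back [-5.00000e-04  1.10000e-03  3.57582e+01] 5296 frame [2.0000e-03 7.0000e-04 3.5861e+01] 12456 proud at near (mm) 0.03
back [4.00000e-03 3.00000e-04 3.59105e+01] 5323 frame [1.80000e-03 8.00000e-04 3.58491e+01] 12430 proud at near (mm) 0.06
back [5.00000e-04 1.90000e-03 3.57717e+01] 5326 frame [1.70000e-03 7.00000e-04 3.58384e+01] 12433 proud at near (mm) 0.03
16.45 [ 0.51110324 -0.18796784  0.22119968] [ 1.79855193e+02 -5.99209090e-03  6.79020582e+01] F [[-0.29, 0.87, 9.28], [-1.73, -0.08, 8.76], [-1.47, 1.14, 9.2]] [0.21673173 0.28613782 0.04050715] 0.013882645140823928
opening []
back_small 0.63 [285.4, 277.7, 331.9, 307.1] [0.45698314 0.08874872 0.01409031]
back_large 0.7 [187.2, 299.2, 246.8, 344.8] [0.48541018 0.27639822 0.01372385]
```

View pics/scene8.png

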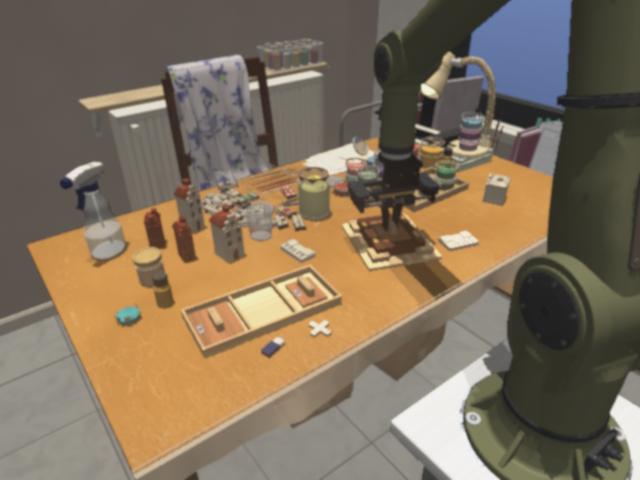

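The scene shows the middle bay empty at (262,306), the other two backs still in place, the gripper holding the back in the frame near (392,235), and the surroundings unchanged. It has been held flush and steady for over 3 s, so I'm handing in.

```bash
python3 -c "
from cell import env
print(env.sign_off())"
```

```text
the job is handed in; nothing more can be done
None
```

The middle back is in the frame's opening, batten up, pressed flush, and the arm was still holding it down when I handed the job in at about 16.6 s. I picked it by its measured size (92.6 x 68.4 mm), lifted it by its batten, and pressed it down slowly in small steps.

**Last checks:**
- **Flush:** the back stands about 0.05 mm proud by the wrist camera's depth, averaged over the part near the camera.
- **Force:** the wrist reads about 9.2 N. Adding the back's weight of roughly 0.9 N gives about 10 N on the springs.
- **Level and steady:** tool tilt is about 0.15°, and the tool position stayed within 0.1 mm for over 3 s. The depth plane fits vary between pictures by about ±0.1–0.2°, so they confirm level only that closely.
- **Fit:** the gap at the near end is about 2 mm. The far end is hidden by the gripper, so I did not see it.
- **Surroundings:** the small and large backs are still in their bays, and nothing else looks moved in the scene picture.

**Open points:**
- **Side force:** a force of up to 3 N appeared while pressing. I eased the back about 0.4 mm toward the near end, and it then read about 0.3–2.6 N. I first took it for rubbing on the far rail, but the near-end gap suggests friction on the springs.
- **Height by tool position:** this alone put the back about 0.3 mm proud. I went by the camera and force readings instead.

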